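# Clamp a mounted specimen under the ratchet press stand

### The arm

A 7-joint arm with a two-finger parallel gripper is mounted at the origin on the work surface. World frame = base frame: x ahead of the robot, y to its left, z up, the work surface at z = 0. Lengths are in m, angles in degrees, forces in N, time in s.
With the tool pointing down it reaches from about 0.4 to 0.9 m from the base axis. Payload 5.5 kg.
Tool frame: the origin (TCP) lies midway between the tips of the shut fingers; the grasp point (between the pads) lies 19 mm behind it; z points along the fingers, y is the line along which they close (so a half turn about z gives the same grasp; the last joint's range is limited). The gripper opens to 92 mm and grips with 3 to 60 N. Pads are 19 mm wide; open, the fingers measure 130 mm over their backs; the gripper's body (75 mm by 190 mm) begins 47 mm behind the grasp point.
Start: joints at [15.08, 28.699, -24.465, 88.831, 12.651, 65.22, -12.049], TCP at [0.65, 0, 0.227] pointing down, gripper open.
Joint ranges: [-164.97, 164.97], [-17.58, 116.51], [-87.97, 89.64], [11.32, 138.91], [-80.73, 260.73], [10.89, 115.49], [-147.41, 147.41]. Speed limits (degrees/s): [147.25, 147.25, 180, 180, 180, 180, 180].

### API

Orientations are given as [roll, pitch, yaw] about the fixed x, y, z axes, in that order (R = Rz(yaw) Ry(pitch) Rx(roll)).
In Python, from workcell import status, grab_frame, env, boxes_of gives the robot as it stands.
- The arm moves only by the tool jog_arm, never from a script. Its argument "steps" is a list of rows, each an object of numbers: "jaw": the opening, from -1 (shut) to 1 (fully open); "x", "y", "z": the shift along the tool's x, y, z normalised to -1 to 1, where 1 is 200 mm; "yaw": the turn about the tool's z normalised to -1 to 1, where 1 is 180 degrees. A call has exactly 10 rows; each row is the pose to reach, as a shift and turn from the pose commanded when the call began, along the tool's axes at that moment, turning the shorter way round; what a row does not reach only later rows make up. A row lasts 1/8 s, in which the tool goes at most 62.5 mm and 10.7 degrees, less where a joint would pass 70% of its speed; a pose out of reach is approached as far as the arm can. A call with a number of a shift or a turn outside -1 to 1 is refused whole. A call with a gripper value outside its range is refused whole. The fingers move at their own pace and stop on an object; "force" is the grip in N (left out, the last holds). Time passes only in rows, so rows that repeat a pose let the fingers close, or fill a call up. It gives the time, the measured TCP pose, the force, the opening and the grip force at its end, in the units of the state.
- status.sense(): the state, without advancing time (a new reading comes with each control period).
- grab_frame(name): name is "scene" or "side" or "wrist"; returns a dict with "color" (384x512x3 uint8, red, green, blue), "z_map" (384x512 float32, m along the optical axis (not along the pixel's ray), 0 where there is no reading), "fovy" (degrees; the focal length in pixels is half the picture's height over the tangent of half this angle, whatever the lens; pixels are square), "cx", "cy" (the principal point, pixels), "pose" (4x4, takes a point from camera to world coordinates). Camera axes: x right, y down, z forward; pixel columns grow to the right and rows downward; lengths in m; the calibration is good to about 2 mm. A picture is of the moment at which its call begins.
- env.close_job(): hands the job in; it is judged then, once.
Trained networks look in the newest picture that a camera, given by its name, has taken for a name from the list of things; names that differ only in an ending like _2 or _b are one class to them, and where a whole thing is asked for, a point or a joint stands for the part that bears it (a point fixed in the world has none). Each returns a list of dicts, best first, with "p" (0 to 1); they miss things now and then, are a little off and sometimes report something else, mostly with a low value. They report only what shows in the picture. A call takes as long as a camera call. They do not tell look-alikes from the thing itself.
- boxes_of(camera, target): "centre" ([row, column] in pixels, amid what is visible of it).
The state is a dict: "time_s": time; "joint_pos": joint angles; "qvel": joint speeds; "joint_efforts": joint torques, N m; "tool_pos": TCP position; "tool_rot": TCP orientation; "wrist_force": force on the tool from outside, world axes, zero at the start; "moment": the same for the moment, N m; "width": opening from 0.0 (shut) to 1.0 (fully open); "grip_force": force on a finger pad.
Only numpy, scipy, OpenCV 4.12 (cv2) and the standard library are available. Lean on these libraries where they do the work, as an engineer would, in place of code of your own. Each camera call takes 0.05 s, during which the arm holds its last target. There are 200 camera calls.

### The job

Clamp the mounted specimen in the ratchet press stand. First lift the press head by its front handle, letting the pawl click over the teeth, until the foot is clear above the specimen's height, and leave the head hanging on the pawl; then slide the specimen carrier in along its guide until it meets the stop. Only then pinch the pawl's tail towards the fixed lug to free the pawl, lower the head gently until the foot rests on the specimen, never pressing on it with more than 15 N, and let go; leave the jar, the bowl and the eyepiece alone.

Things in the scene. Friction and masses are not known exactly. Their poses are not given: they have to be found in the camera images.
- stand: Fixed white cast press stand with a 24 mm square steel column, 197 mm tall, whose -y face has 6 saw teeth 11 mm apart (flat on top, sloped below). Origin: on the bench under the column's axis; z up. The head's arm points along -x (to the robot). The carrier's guide runs along y: in from +y, home towards -y. Base plate: 16 mm high, x -132 to 52, y -70 to 160 mm.
- head (a joint): Height of the press head on the column, 0 to 0.075 m. It rises freely (6 N, up to 14 N at a tooth); the pawl stops it sinking near 0.010, 0.021, 0.032, 0.043, 0.054, 0.065. With the pawl open it falls by its weight of about 5 N unless held. The foot touches the specimen's top at 0.036 and hangs 7 mm above it at 0.043. Starts below 0.030.
- handle_grip (a point): Grip point on the head's front handle: black upright plate at the arm's tip, 24 mm along the stand's x, 12 mm thick along y, 40 mm tall. The point lies in it, 15 mm under its top and 25 mm above the arm's top; stand coordinates x -140, y 0, z 104 mm + joint head.
- pinch_point (a point): On the head, stand x -85, y 3, z 104 mm + joint head: where to centre a pinch closing along y that opens the pawl and holds the head at once. Fixed lug (white upright plate): outer face 17 mm to +y. Pawl's tail (steel upright plate): outer face 29 mm to -y when shut, 16 when open. Both 24 mm along x, 8 thick, tops 15 mm higher; arm's top 25 mm lower, column 73 mm off.
- pawl (a joint): Opening angle of the sprung pawl, rad: 0 shut in the teeth (up to about 0.14 as it rides over a tooth), free of the teeth above 0.14, 0.32 at its stop. Its tail, 40 mm from the upright hinge, swings 13 mm towards the fixed lug; this takes 3 to 5 N.
- foot: Round rubber-faced press foot, 26 mm in diameter, under the arm at stand x -85, y 0; origin at the centre of its underside. It gives on a stiff spring by 1 mm for each 6 N. Moves with the head.
- carrier: Loose specimen carrier, about 0.35 kg, in its guide: aluminium plate 40 x 140 x 10 mm (y -22 to 118), axes like the stand's. Origin: its underside, below the specimen's centre. Specimen: black resin cylinder, 30 mm wide, top 41 mm above the origin. Upright aluminium grip at y +95: 26 mm along x, 12 thick along y, 10 to 46 mm above the origin.
- home_point (a point): Fixed point of the stand on the base's top, straight under the foot: the carrier's origin is here when the carrier is home against its stop. The guide leaves 1.8 mm play on each side along x.
- jar: Bystander: plastic jar with red lid, 60 mm wide, 85 mm tall; origin at the centre of its underside.
- bowl: Bystander: steel bowl, 110 mm wide, 45 mm tall; origin at the centre of its underside.
- eyepiece: Bystander: black microscope eyepiece standing on end, 34 mm wide, 64 mm tall; origin at the centre of its underside.
There are look-alikes about, which are no part of the job. What is meant by the carrier is not pink, and is the larger of those in its own colour.

How it is judged (in metres and radians):
On the way, in this order (a step that is already met when the one before it is completed fails the run):
1. The head hangs on its pawl, clear above the specimen's height, with the robot off the stand (value of joint head above 0.0385 m and contact force between the fingers and stand below 0.3 N and value of joint pawl below 0.2 rad), for 0.3 s.
2. The carrier is home against its stop under the foot (horizontal distance between carrier and home_point below 0.004 m and value of joint head above 0.0385 m), for 0.2 s.
At the end, for the whole second after the job is handed in: The carrier's origin is within 4 mm of the home point, the foot rests on the specimen with more than 1.5 N, the pawl is let go (below 0.2 rad) and all is at rest (horizontal distance between carrier and home_point below 0.004 m and contact force between foot and carrier above 1.5 N and value of joint pawl below 0.2 rad and linear speed of carrier below 0.01 m/s and velocity of joint head between -0.01 and 0.01 m/s); the robot touches nothing.
It fails at once if The foot presses on the specimen with more than 15 N (contact force between foot and carrier above 15 N).
It fails at once if The pawl is pinched open (above 0.22 rad) while the carrier is more than 20 mm from home (value of joint pawl above 0.22 rad and horizontal distance between carrier and home_point above 0.02 m).
It fails at once if The jar is moved by more than 20 mm (distance of jar from where it was at the start of the episode above 0.02 m).
It fails at once if The bowl is moved by more than 20 mm (distance of bowl from where it was at the start of the episode above 0.02 m).
It fails at once if The eyepiece is moved by more than 20 mm (distance of eyepiece from where it was at the start of the episode above 0.02 m).
It also fails if it takes over 51 s, if anything falls off the work surface, if the arm or the gripper's body presses on something with over 40 N, if the wrist force passes 120 N, or if a joint passes its speed limit or range.

## Working session

There is one attempt and no reset: what is moved stays moved. The work goes in short steps, Python scripts to look and compute and a tool call to move; the robot and the scene stay as the last step left them, time stands still between calls to the robot, and variables do not carry over. Pictures are saved under pics/ and viewed, at most 10 in all, crops included, and the job is handed in when it is done.

Besides the shell and the picture viewer there is one more tool, called after "Emit:" as name([rows], argument=value, ...), one row to a line, values as JSON. jog_arm: Moves the arm, as the interface text tells. Its arguments: {"type":"object","properties":{"steps":{"type":"array","items":{"type":"object","properties":{"jaw":{"type":"number"},"x":{"type":"number"},"y":{"type":"number"},"z":{"type":"number"},"yaw":{"type":"number"}}}},"force":{"type":"number"}},"required":["steps"]}

```bash
mkdir -p pics; ls
cat > h.py <<'E'
import numpy as np, cv2
from workcell import status, grab_frame, env, boxes_of
def cloud(f):
    z=f["z_map"]; h,w=z.shape; fl=h/2/np.tan(np.radians(f["fovy"]/2))
    v,u=np.mgrid[0:h,0:w]
    P=np.stack([(u-f["cx"])/fl*z,(v-f["cy"])/fl*z,z],-1)@f["pose"][:3,:3].T+f["pose"][:3,3]
    P[z<=0]=np.nan
    return P
def save(f,n): cv2.imwrite(f"pics/{n}.png",f["color"][:,:,::-1])
E
python3 - <<'E'
from h import *
s=status.sense(); print({k:s[k] for k in("time_s","tool_pos","tool_rot","wrist_force","width")})
ims=[]
for c in("scene","side"):
    f=grab_frame(c); P=cloud(f); ims.append(f["color"][:,:,::-1]); np.savez(f"{c}.npz",P=P,c=f["color"])
    print(c,f["pose"][:3,3].round(2),f["pose"][:3,2].round(2))
    for t in("stand","handle_grip","pinch_point","foot","carrier","jar","bowl","eyepiece","pawl"):
        for b in boxes_of(c,t)[:3]:
            r,q=map(int,b["centre"]); print(t,round(b["p"],2),r,q,P[r,q].round(3))
for n,i in zip(("scene0","side0"),ims): cv2.imwrite(f"pics/{n}.png",i)
E
```

```text
pics
{'time_s': 0.0, 'tool_pos': array([ 6.49295837e-01, -3.98550594e-05,  2.25679572e-01]), 'tool_rot': array([-1.79886446e+02, -5.27157348e-03,  9.00019692e+01]), 'wrist_force': array([ 0.00261614,  0.21657234, -0.13428014]), 'width': 0.9982622105115116}
scene [ 0.9  -0.44  0.96] [-0.37  0.41 -0.83]
stand 0.96 220 265 [ 0.619 -0.069  0.126]
handle_grip 0.92 211 247 [ 0.556 -0.063  0.086]
pinch_point 0.72 209 246 [ 0.552 -0.062  0.09 ]
pinch_point 0.24 213 247 [ 0.565 -0.073  0.101]
foot 0.4 215 243 [ 0.539 -0.059  0.04 ]
carrier 0.9 191 269 [0.533 0.052 0.026]
carrier 0.4 217 242 [ 0.539 -0.063  0.035]
bowl 0.98 341 182 [ 0.65  -0.379  0.004]
eyepiece 0.7 263 147 [ 0.469 -0.32   0.057]
pawl 0.77 211 246 [ 0.552 -0.062  0.081]
side [ 0.1  -0.96  0.76] [ 0.34  0.76 -0.55]
stand 0.7 204 270 [ 0.585 -0.026  0.018]
handle_grip 0.61 192 263 [ 0.531 -0.081  0.112]
handle_grip 0.21 189 238 [0.517 0.082 0.029]
pinch_point 0.63 192 266 [ 0.54  -0.083  0.111]
pinch_point 0.62 194 258 [ 0.528 -0.053  0.089]
foot 0.38 207 256 [ 0.537 -0.022  0.017]
carrier 0.88 172 205 [0.459 0.261 0.011]
carrier 0.75 188 242 [ 0.473 -0.061  0.129]
carrier 0.62 219 203 [ 0.364 -0.008  0.011]
jar 0.6 149 184 [0.417 0.383 0.056]
bowl 0.92 261 357 [ 0.686 -0.352  0.015]
eyepiece 0.58 268 273 [ 0.445 -0.327  0.059]
pawl 0.48 192 265 [ 0.538 -0.081  0.11 ]
```

Run:
```python
import cv2
for n,(r0,r1,c0,c1) in {"scene0":(70,370,80,480),"side0":(80,305,130,430)}.items():
    i=cv2.imread(f"pics/{n}.png")[r0:r1,c0:c1]; cv2.imwrite(f"pics/{n}c.png",cv2.resize(i,(800,600),interpolation=cv2.INTER_CUBIC))
```

```text
(no output)
```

View pics/scene0c.png

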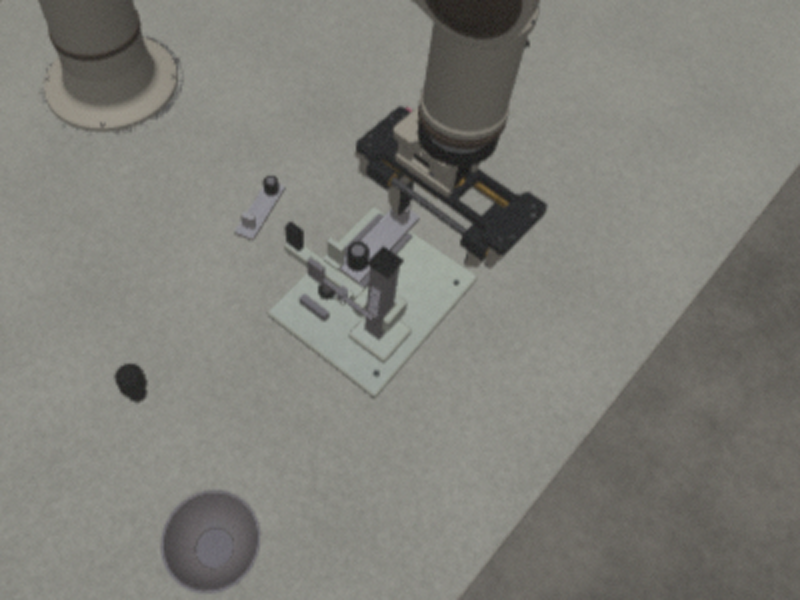

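View pics/side0c.png

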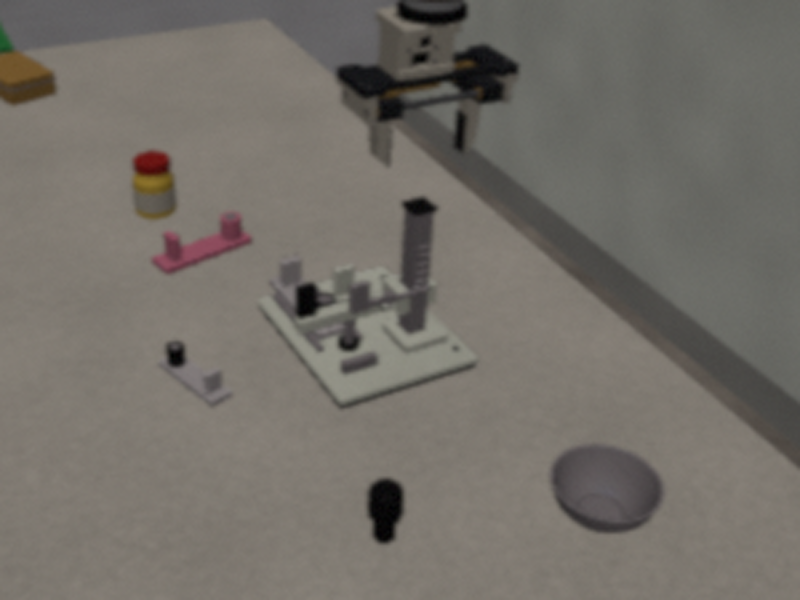

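The scene view shows the stand at about crop (370,300), with the true carrier already in its guide, its specimen at (358,250) and its grip at (400,195). A small look-alike lies at (260,205). The side view adds the pink look-alike and the jar at the left, and the eyepiece and bowl in front, all clear of the stand. Next I fit the stand's pose from the base plate, column and handle.

Run:
```python
from h import *
A=[];C=[]
for c in("scene","side"):
    d=np.load(c+".npz"); P=d["P"].reshape(-1,3); col=d["c"].reshape(-1,3)
    roi=(abs(P[:,0]-.58)<.22)&(abs(P[:,1]+.03)<.22)
    P=P[roi];col=col[roi]
    b=P[(abs(P[:,2]-.016)<.004)]
    print(c,len(b)); A.append(b)
    t=P[(P[:,2]>.185)&(P[:,2]<.205)&(abs(P[:,0]-.62)<.06)&(abs(P[:,1]+.08)<.08)]
    if len(t): print(" coltop",len(t),t.mean(0).round(4),t.min(0).round(3),t.max(0).round(3))
    rect=cv2.minAreaRect((b[:,:2]*1000).astype(np.float32)); print(" rect",rect)
    m=(P[:,2]>.085)&(P[:,2]<.16)&(P[:,0]<.60)
    C.append(P[m]); k=col[m].max(1)<70
    print(" dark",k.sum(),np.median(P[m][k],0).round(3),P[m][k].min(0).round(3),P[m][k].max(0).round(3))
B=np.vstack(A); print(cv2.minAreaRect((B[:,:2]*1000).astype(np.float32)))
# robust fit: maximise overlap of plate rectangle
from scipy.optimize import differential_evolution
def f(p,B=B):
    c,s=np.cos(p[2]),np.sin(p[2]); d=B[:,:2]-p[:2]; x=d[:,0]*c+d[:,1]*s; y=-d[:,0]*s+d[:,1]*c
    o=np.maximum.reduce([-.132-x,x-.052,-.070-y,y-.160]); return np.clip(o,0,.01).mean()
r=differential_evolution(f,[(.55,.68),(-.13,0),(-.9,.9)],seed=1,tol=1e-8); print(r.x,np.degrees(r.x[2]),r.fun)
```

```text
scene 2855
 coltop 158 [ 0.6224 -0.052   0.196 ] [ 0.607 -0.067  0.186] [ 0.637 -0.035  0.2  ]
 rect ((516.6943969726562, -2.7149505615234375), (309.56744384765625, 249.95787048339844), 3.0952975749969482)
 dark 91 [ 0.486 -0.063  0.119] [ 0.471 -0.082  0.096] [ 0.567 -0.054  0.13 ]
side 1213
 coltop 83 [ 0.62   -0.0552  0.1954] [ 0.607 -0.069  0.186] [ 0.637 -0.036  0.201]
 rect ((518.3486938476562, -6.683830261230469), (310.29766845703125, 245.5433807373047), 1.2075979709625244)
 dark 131 [ 0.485 -0.065  0.112] [ 0.469 -0.085  0.094] [ 0.548 -0.053  0.131]
((517.185302734375, -3.7601776123046875), (310.7197570800781, 252.05535888671875), 3.1291704177856445)
[ 0.62153985 -0.05245865  0.05289646] 3.030744123464782 8.978951998345468e-05
```

Emit:
jog_arm([
  {"x": -0.1, "y": -0.28, "z": 0, "yaw": 0.059, "jaw": 1},
  {"x": -0.2, "y": -0.56, "z": 0, "yaw": 0.118, "jaw": 1},
  {"x": -0.3, "y": -0.836, "z": 0, "yaw": 0.177, "jaw": 1},
  {"x": -0.3, "y": -0.836, "z": 0, "yaw": 0.236, "jaw": 1},
  {"x": -0.3, "y": -0.836, "z": 0, "yaw": 0.295, "jaw": 1},
  {"x": -0.3, "y": -0.836, "z": 0, "yaw": 0.354, "jaw": 1},
  {"x": -0.3, "y": -0.836, "z": 0, "yaw": 0.413, "jaw": 1},
  {"x": -0.3, "y": -0.836, "z": 0, "yaw": 0.472, "jaw": 1},
  {"x": -0.3, "y": -0.836, "z": 0, "yaw": 0.483, "jaw": 1},
  {"x": -0.3, "y": -0.836, "z": 0, "yaw": 0.483, "jaw": 1},
], force=25)

```text
time_s: 2.25
tool_pos: [0.4828, -0.0599, 0.2268]
tool_rot: [180.0, -0.0, 3.2]
wrist_force: [0.8, 0.0, -0.1]
width: 1.0
grip_force: 0.0
```

Run:
```python
from h import *
s=status.sense(); print({k:np.round(s[k],4) for k in("time_s","tool_pos","tool_rot","wrist_force","joint_pos")})
ims=[]
for c in("scene","side","wrist"):
    f=grab_frame(c); P=cloud(f); ims.append(f["color"][:,:,::-1]); np.savez(f"{c}.npz",P=P,c=f["color"])
    Q=P.reshape(-1,3); col=f["color"].reshape(-1,3)
    # stand coords
    th=np.radians(3.03); d=Q-np.array([.6217,-.0523,0]); S=np.stack([d[:,0]*np.cos(th)+d[:,1]*np.sin(th),-d[:,0]*np.sin(th)+d[:,1]*np.cos(th),d[:,2]],-1)
    for n,lo,hi,rng in(("handle",(-165,-25,90),(-118,25,140),0),("lug",(-100,5,95),(-70,30,150),0),("tail",(-100,-35,95),(-70,-12,150),0),("col",(-20,-20,150),(20,20,210),0),("carriergrip",(-105,60,40),(-65,180,66),0),("specimen",(-110,-30,45),(-60,100,66),0)):
        m=np.all((S>np.array(lo)/1e3)&(S<np.array(hi)/1e3),1)
        if m.sum()>5: print(c,n,m.sum(),"stand mm p2",(1e3*np.percentile(S[m],2,axis=0)).round(1),"p98",(1e3*np.percentile(S[m],98,axis=0)).round(1))
cv2.imwrite("pics/wrist1.png",ims[2])
```

```text
{'time_s': np.float64(2.25), 'tool_pos': array([ 0.4828, -0.0599,  0.2268]), 'tool_rot': array([ 1.799988e+02, -6.800000e-03,  3.235500e+00]), 'wrist_force': array([ 0.7518,  0.0473, -0.1038]), 'joint_pos': array([ 15.7488,  10.6712, -13.2462, 112.0685,   2.8822,  57.5639,
       -85.5873])}
scene handle 103 stand mm p2 [-150.5   -5.5   90.3] p98 [-127.4    5.7  129.4]
scene lug 81 stand mm p2 [-95.3   8.2  95.3] p98 [-73.   20.5 129.9]
scene tail 87 stand mm p2 [-94.4 -25.7  97.1] p98 [-72.4 -16.8 130.4]
scene col 266 stand mm p2 [-13.2 -13.  151.2] p98 [ 13.9  14.2 199.1]
scene carriergrip 131 stand mm p2 [-96.5  60.9  42.1] p98 [-70.2 163.3  63.7]
scene specimen 109 stand mm p2 [-96.8   6.8  46. ] p98 [-70.3  77.   59.9]
side handle 104 stand mm p2 [-151.7   -7.3   90.9] p98 [-128.8    6.2  130.4]
side lug 82 stand mm p2 [-96.9   9.5  96. ] p98 [-75.   20.2 131. ]
side tail 85 stand mm p2 [-96.7 -27.2  96.5] p98 [-74.1 -17.2 130.8]
side col 196 stand mm p2 [-14.4 -15.  150.6] p98 [ 13.2  12.8 199.3]
side carriergrip 75 stand mm p2 [-97.6  60.5  41.2] p98 [-74.1 166.2  64.8]
side specimen 53 stand mm p2 [-96.9  -7.7  46.8] p98 [-74.7  76.7  65.2]
wrist handle 458 stand mm p2 [-150.7   -6.6   90.1] p98 [-121.9    5.6  130.3]
wrist lug 348 stand mm p2 [-96.5   7.1  95.2] p98 [-73.8  19.7 130.7]
wrist tail 347 stand mm p2 [-96.5 -25.8 100.8] p98 [-71.6 -17.5 130.5]
wrist col 1662 stand mm p2 [-15.6 -14.2 152.5] p98 [ -5.   14.2 199.1]
wrist carriergrip 838 stand mm p2 [-98.5  60.7  41.8] p98 [-72.2 162.   63.7]
wrist specimen 630 stand mm p2 [-98.1  48.2  48.3] p98 [-71.4  75.5  59.7]
```

View pics/wrist1.png

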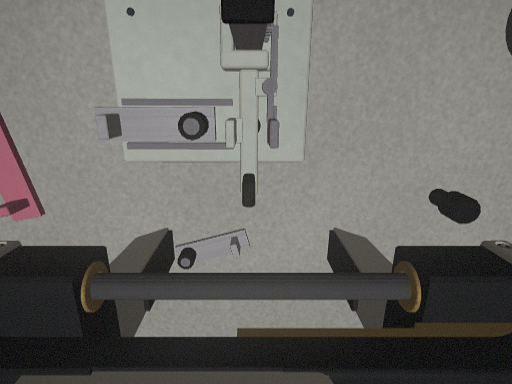

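The wrist picture shows the handle at pixel (192,248), the lug at (132,232), the tail at (132,273), and the carrier's specimen at (125,193) with its grip at (123,112). All of these agree with the stand fit: the head is near 0.010 and the carrier about 62 mm short of home. I grip the handle next.

Emit:
jog_arm([
  {"z": 0.22, "jaw": 1},
  {"z": 0.44, "jaw": 1},
  {"z": 0.6, "jaw": 1},
  {"z": 0.65, "jaw": 1},
  {"z": 0.65, "jaw": -1},
  {"z": 0.65, "jaw": -1},
  {"z": 0.65, "jaw": -1},
  {"z": 0.65, "jaw": -1},
  {"z": 0.65, "jaw": -1},
  {"z": 0.65, "jaw": -1},
], force=40)

```text
validation failed for argument at $.st...
```

Emit:
jog_arm([
  {"x": 0, "y": 0, "z": 0.22, "yaw": 0, "jaw": 1},
  {"x": 0, "y": 0, "z": 0.44, "yaw": 0, "jaw": 1},
  {"x": 0, "y": 0, "z": 0.6, "yaw": 0, "jaw": 1},
  {"x": 0, "y": 0, "z": 0.65, "yaw": 0, "jaw": 1},
  {"x": 0, "y": 0, "z": 0.65, "yaw": 0, "jaw": -1},
  {"x": 0, "y": 0, "z": 0.65, "yaw": 0, "jaw": -1},
  {"x": 0, "y": 0, "z": 0.65, "yaw": 0, "jaw": -1},
  {"x": 0, "y": 0, "z": 0.65, "yaw": 0, "jaw": -1},
  {"x": 0, "y": 0, "z": 0.65, "yaw": 0, "jaw": -1},
  {"x": 0, "y": 0, "z": 0.65, "yaw": 0, "jaw": -1},
], force=40)

```text
time_s: 3.65
tool_pos: [0.4828, -0.06, 0.0968]
tool_rot: [180.0, -0.0, 3.1]
wrist_force: [0.3, -0.4, -0.0]
width: 0.399
grip_force: 0.0
```

Emit:
jog_arm([
  {"x": 0, "y": 0, "z": 0, "yaw": 0, "jaw": -1},
  {"x": 0, "y": 0, "z": 0, "yaw": 0, "jaw": -1},
  {"x": 0, "y": 0, "z": 0, "yaw": 0, "jaw": -1},
  {"x": 0, "y": 0, "z": 0, "yaw": 0, "jaw": -1},
  {"x": 0, "y": 0, "z": 0, "yaw": 0, "jaw": -1},
  {"x": 0, "y": 0, "z": -0.015, "yaw": 0, "jaw": -1},
  {"x": 0, "y": 0, "z": -0.03, "yaw": 0, "jaw": -1},
  {"x": 0, "y": 0, "z": -0.045, "yaw": 0, "jaw": -1},
  {"x": 0, "y": 0, "z": -0.06, "yaw": 0, "jaw": -1},
  {"x": 0, "y": 0, "z": -0.075, "yaw": 0, "jaw": -1},
], force=40)

```text
time_s: 4.9
tool_pos: [0.4827, -0.0579, 0.1107]
tool_rot: [-179.9, 0.0, 3.2]
wrist_force: [5.3, 4.9, -16.6]
width: 0.129
grip_force: 40.0
```

Emit:
jog_arm([
  {"x": 0, "y": 0, "z": -0.015, "yaw": 0, "jaw": -1},
  {"x": 0, "y": 0, "z": -0.03, "yaw": 0, "jaw": -1},
  {"x": 0, "y": 0, "z": -0.045, "yaw": 0, "jaw": -1},
  {"x": 0, "y": 0, "z": -0.06, "yaw": 0, "jaw": -1},
  {"x": 0, "y": 0, "z": -0.075, "yaw": 0, "jaw": -1},
  {"x": 0, "y": 0, "z": -0.09, "yaw": 0, "jaw": -1},
  {"x": 0, "y": 0, "z": -0.105, "yaw": 0, "jaw": -1},
  {"x": 0, "y": 0, "z": -0.11, "yaw": 0, "jaw": -1},
  {"x": 0, "y": 0, "z": -0.11, "yaw": 0, "jaw": -1},
  {"x": 0, "y": 0, "z": -0.11, "yaw": 0, "jaw": -1},
], force=40)

```text
time_s: 6.15
tool_pos: [0.4826, -0.0579, 0.1325]
tool_rot: [-179.9, 0.0, 3.2]
wrist_force: [3.7, 4.1, -9.9]
width: 0.127
grip_force: 40.0
```

```bash
cat >> h.py <<'E'
def stand(P):
    th=np.radians(3.03); d=P-np.array([.6217,-.0523,0])
    return 1e3*np.stack([d[...,0]*np.cos(th)+d[...,1]*np.sin(th),-d[...,0]*np.sin(th)+d[...,1]*np.cos(th),d[...,2]],-1)
BX=dict(lug=((-100,5,70),(-70,30,180)),tail=((-100,-35,70),(-70,-12,180)),grip=((-105,85,40),(-65,180,66)),spec=((-110,-30,45),(-60,100,61)))
def look(cams=("scene","side"),names=BX):
    s=status.sense(); print({k:np.round(s[k],4) for k in("time_s","tool_pos","tool_rot","wrist_force","width")}, "tcp stand",stand(s["tool_pos"]).round(1))
    for c in cams:
        f=grab_frame(c); save(f,f"{c}_{s['time_s']:.2f}"); S=stand(cloud(f)).reshape(-1,3)
        for n in names:
            lo,hi=BX[n]; m=np.all((S>lo)&(S<hi),1)
            if m.sum()>5: print(c,n,m.sum(),np.percentile(S[m],2,axis=0).round(1),np.percentile(S[m],98,axis=0).round(1))
E
python3 -c "
from h import *
look(names=('lug','tail'))"
```

```text
{'time_s': np.float64(6.15), 'tool_pos': array([ 0.4826, -0.0579,  0.1325]), 'tool_rot': array([-1.798619e+02,  2.390000e-02,  3.150200e+00]), 'wrist_force': array([ 3.6656,  4.0797, -9.8679]), 'width': np.float64(0.1267)} tcp stand [-139.2    1.8  132.5]
scene lug 143 [-97.3   5.5 121.5] [-72.4  20.4 164.8]
scene tail 95 [-95.2 -25.2 129.5] [-72.2 -17.1 165.4]
side lug 21 [-98.7   5.5  71.4] [-76.8  14.2 131. ]
side tail 59 [-96.9 -27.1 131.6] [-71.8 -17.  154.9]
```

Emit:
jog_arm([
  {"x": 0, "y": 0, "z": 0.008, "yaw": 0, "jaw": -1},
  {"x": 0, "y": 0, "z": 0.016, "yaw": 0, "jaw": -1},
  {"x": 0, "y": 0, "z": 0.016, "yaw": 0, "jaw": -1},
  {"x": 0, "y": 0, "z": 0.016, "yaw": 0, "jaw": 1},
  {"x": 0, "y": 0, "z": 0.016, "yaw": 0, "jaw": 1},
  {"x": 0, "y": 0, "z": 0.016, "yaw": 0, "jaw": 1},
  {"x": 0, "y": 0, "z": -0.06, "yaw": 0, "jaw": 1},
  {"x": 0, "y": 0, "z": -0.16, "yaw": 0, "jaw": 1},
  {"x": 0, "y": 0, "z": -0.26, "yaw": 0, "jaw": 1},
  {"x": 0, "y": 0, "z": -0.26, "yaw": 0, "jaw": 1},
], force=40)

```text
time_s: 7.5
tool_pos: [0.4845, -0.0602, 0.1881]
tool_rot: [179.9, -0.3, 3.0]
wrist_force: [-0.1, -0.4, -0.8]
width: 0.843
grip_force: 0.0
```

```bash
python3 -c "
from h import *
look(cams=('scene','side','wrist'))"
```

```text
{'time_s': np.float64(7.5), 'tool_pos': array([ 0.4845, -0.0602,  0.1881]), 'tool_rot': array([179.9445,  -0.2644,   3.047 ]), 'wrist_force': array([-0.1468, -0.3725, -0.7903]), 'width': np.float64(0.8431)} tcp stand [-137.4   -0.7  188.1]
scene lug 140 [-96.6   5.7 119.4] [-73.   20.8 162. ]
scene tail 98 [-95.8 -25.3 128.2] [-71.2 -16.5 163.5]
scene grip 68 [-97.  151.4  43.1] [-72.5 163.5  63.7]
scene spec 103 [-97.7  50.   47.8] [-70.2  77.3  58.8]
side lug 81 [-96.1   6.7  72. ] [-74.4  18.9 163.1]
side tail 93 [-96.5 -27.6 118.9] [-72.1 -15.7 163.1]
side grip 46 [-98.8 149.2  40.4] [-74.5 164.8  64.3]
side spec 35 [-97.6  47.4  45.9] [-74.4  62.8  58.5]
wrist lug 999 [-97.3   5.5 121.8] [-72.8  19.5 163.4]
wrist tail 713 [-96.4 -25.7 128.7] [-70.8 -17.2 163.4]
wrist grip 657 [-98.2 151.1  41.1] [-73.4 162.5  63.7]
wrist spec 809 [-98.2  48.3  48.9] [-71.5  75.5  59.5]
```

The head hangs at about 0.043 (lug tops at z≈163 mm) and the robot is clear. Now I go to the +y side of the carrier's grip with the fingers shut.

Emit:
jog_arm([
  {"x": 0.03, "y": -0.12, "z": -0.05, "yaw": -0.058, "jaw": -1},
  {"x": 0.06, "y": -0.3, "z": -0.05, "yaw": -0.116, "jaw": -1},
  {"x": 0.12, "y": -0.5, "z": -0.05, "yaw": -0.174, "jaw": -1},
  {"x": 0.2, "y": -0.7, "z": -0.05, "yaw": -0.232, "jaw": -1},
  {"x": 0.27, "y": -0.94, "z": -0.05, "yaw": -0.29, "jaw": -1},
  {"x": 0.27, "y": -0.94, "z": -0.05, "yaw": -0.348, "jaw": -1},
  {"x": 0.27, "y": -0.94, "z": -0.05, "yaw": -0.406, "jaw": -1},
  {"x": 0.27, "y": -0.94, "z": 0.15, "yaw": -0.464, "jaw": -1},
  {"x": 0.27, "y": -0.94, "z": 0.4, "yaw": -0.5, "jaw": -1},
  {"x": 0.27, "y": -0.94, "z": 0.4, "yaw": -0.5, "jaw": -1},
], force=40)

```text
time_s: 8.9
tool_pos: [0.5225, 0.1294, 0.1015]
tool_rot: [-179.4, 0.0, 93.0]
wrist_force: [-0.2, -0.2, 0.9]
width: 0.008
grip_force: 0.0
```

```bash
python3 -c "
from h import *
look(cams=('scene','wrist'))"
```

```text
{'time_s': np.float64(8.9), 'tool_pos': array([0.5225, 0.1294, 0.1015]), 'tool_rot': array([-1.794233e+02,  4.710000e-02,  9.301390e+01]), 'wrist_force': array([-0.2487, -0.2167,  0.9357]), 'width': np.float64(0.0085)} tcp stand [-89.5 186.7 101.5]
scene lug 139 [-96.7   5.7 119.5] [-72.9  20.3 162.4]
scene tail 97 [-96.2 -25.4 127.1] [-71.  -17.1 163.1]
scene grip 69 [-96.7 152.1  41.4] [-72.6 164.8  63.7]
scene spec 108 [-96.4  49.7  45.7] [-70.9  77.1  59.7]
wrist spec 36 [-92.7  74.8  45.1] [-85.7  77.8  51.3]
```

Emit:
jog_arm([
  {"x": 0, "y": 0, "z": 0.15, "yaw": 0, "jaw": -1},
  {"x": 0, "y": 0, "z": 0.3, "yaw": 0, "jaw": -1},
  {"x": 0, "y": 0, "z": 0.34, "yaw": 0, "jaw": -1},
  {"x": 0, "y": 0, "z": 0.34, "yaw": 0, "jaw": -1},
  {"x": -0.04, "y": 0, "z": 0.34, "yaw": 0, "jaw": -1},
  {"x": -0.08, "y": 0, "z": 0.34, "yaw": 0, "jaw": -1},
  {"x": -0.12, "y": 0, "z": 0.34, "yaw": 0, "jaw": -1},
  {"x": -0.16, "y": 0, "z": 0.34, "yaw": 0, "jaw": -1},
  {"x": -0.2, "y": 0, "z": 0.34, "yaw": 0, "jaw": -1},
  {"x": -0.2, "y": 0, "z": 0.34, "yaw": 0, "jaw": -1},
], force=40)

```text
time_s: 10.25
tool_pos: [0.5286, 0.0887, 0.0374]
tool_rot: [-179.9, 0.1, 93.0]
wrist_force: [-0.5, 0.5, -0.3]
width: 0.002
grip_force: 0.0
```

```bash
python3 -c "
from h import *
look(cams=('scene','side'))"
```

```text
{'time_s': np.float64(10.25), 'tool_pos': array([0.5286, 0.0887, 0.0374]), 'tool_rot': array([-1.799374e+02,  8.810000e-02,  9.295310e+01]), 'wrist_force': array([-0.5457,  0.4563, -0.3197]), 'width': np.float64(0.0023)} tcp stand [-85.6 145.7  37.4]
scene lug 138 [-96.2   6.  118.8] [-72.8  20.5 163.2]
scene tail 95 [-96.9 -25.2 127.7] [-72.3 -16.9 163.3]
scene grip 99 [-100.   121.2   41.9] [-68.4 144.8  64.6]
scene spec 16 [-96.   40.9  54. ] [-77.1  47.5  59.7]
side lug 103 [-97.4   5.7  71. ] [-74.6  19.3 162.5]
side tail 93 [-96.1 -27.5 117.3] [-72.  -16.1 162.7]
side grip 30 [-103.   121.6   42.7] [-92.2 153.1  65.1]
side spec 48 [-99.9  17.3  46.2] [-73.7  45.3  60.1]
```

Emit:
jog_arm([
  {"x": -0.03, "y": 0, "z": 0, "yaw": 0, "jaw": -1},
  {"x": -0.06, "y": 0, "z": 0, "yaw": 0, "jaw": -1},
  {"x": -0.09, "y": 0, "z": 0, "yaw": 0, "jaw": -1},
  {"x": -0.11, "y": 0, "z": 0, "yaw": 0, "jaw": -1},
  {"x": -0.125, "y": 0, "z": 0, "yaw": 0, "jaw": -1},
  {"x": -0.135, "y": 0, "z": 0, "yaw": 0, "jaw": -1},
  {"x": -0.145, "y": 0, "z": 0, "yaw": 0, "jaw": -1},
  {"x": -0.15, "y": 0, "z": 0, "yaw": 0, "jaw": -1},
  {"x": -0.155, "y": 0, "z": 0, "yaw": 0, "jaw": -1},
  {"x": -0.155, "y": 0, "z": 0, "yaw": 0, "jaw": -1},
], force=40)

```text
time_s: 11.6
tool_pos: [0.5305, 0.0597, 0.0378]
tool_rot: [180.0, 0.0, 93.1]
wrist_force: [0.9, 2.2, -0.9]
width: 0.008
grip_force: 0.7
```

```bash
python3 -c "
from h import *
look(cams=('scene','side'))"
```

```text
{'time_s': np.float64(11.6), 'tool_pos': array([0.5305, 0.0597, 0.0378]), 'tool_rot': array([1.799955e+02, 4.200000e-03, 9.306090e+01]), 'wrist_force': array([ 0.8792,  2.2325, -0.8606]), 'width': np.float64(0.0077)} tcp stand [-85.1 116.6  37.8]
scene lug 135 [-96.3   6.3 119.6] [-73.5  21.3 162.6]
scene tail 96 [-96.2 -25.4 127.3] [-72.4 -15.9 162.5]
scene grip 93 [-98.5  92.5  41. ] [-67.9 112.8  65.1]
scene spec 66 [-97.1 -10.4  45.3] [-71.   98.9  60. ]
side lug 99 [-96.8   5.9 118.7] [-74.7  20.  163.4]
side tail 91 [-96.6 -27.3 128.4] [-71.9 -18.4 163.5]
side grip 12 [-102.4   95.6   54. ] [-67.5 124.8  64.6]
side spec 52 [-98.9 -12.7  46.6] [-72.6   9.6  59.5]
```

Emit:
jog_arm([
  {"x": -0.005, "y": 0, "z": 0, "yaw": 0, "jaw": -1},
  {"x": -0.008, "y": 0, "z": 0, "yaw": 0, "jaw": -1},
  {"x": -0.011, "y": 0, "z": 0, "yaw": 0, "jaw": -1},
  {"x": -0.014, "y": 0, "z": 0, "yaw": 0, "jaw": -1},
  {"x": -0.017, "y": 0, "z": 0, "yaw": 0, "jaw": -1},
  {"x": -0.02, "y": 0, "z": 0, "yaw": 0, "jaw": -1},
  {"x": -0.022, "y": 0, "z": 0, "yaw": 0, "jaw": -1},
  {"x": -0.022, "y": 0, "z": 0, "yaw": 0, "jaw": -1},
  {"x": -0.022, "y": 0, "z": 0, "yaw": 0, "jaw": -1},
  {"x": -0.022, "y": 0, "z": 0, "yaw": 0, "jaw": -1},
], force=40)

```text
time_s: 12.95
tool_pos: [0.5307, 0.0568, 0.0378]
tool_rot: [180.0, -0.1, 93.1]
wrist_force: [-0.2, 5.4, -1.1]
width: 0.005
grip_force: 2.9
```

```bash
python3 -c "
from h import *
look(cams=('scene','side'),names=('grip','spec'))"
```

```text
{'time_s': np.float64(12.95), 'tool_pos': array([0.5307, 0.0568, 0.0378]), 'tool_rot': array([ 1.799773e+02, -9.190000e-02,  9.312180e+01]), 'wrist_force': array([-0.2056,  5.3626, -1.1382]), 'width': np.float64(0.0049)} tcp stand [-85.1 113.8  37.8]
scene grip 94 [-101.4   88.8   41.7] [-68.1 110.2  64.8]
scene spec 89 [-97.9 -13.2  45.3] [-71.9  98.7  60.7]
side grip 15 [-101.9   92.5   54.1] [-65.7 123.8  64.9]
side spec 58 [-99.3 -15.6  45.3] [-73.6   8.2  60. ]
```

Emit:
jog_arm([
  {"x": -0.005, "y": 0, "z": 0, "yaw": 0, "jaw": -1},
  {"x": -0.01, "y": 0, "z": 0, "yaw": 0, "jaw": -1},
  {"x": -0.015, "y": 0, "z": 0, "yaw": 0, "jaw": -1},
  {"x": -0.02, "y": 0, "z": 0, "yaw": 0, "jaw": -1},
  {"x": -0.02, "y": 0, "z": 0, "yaw": 0, "jaw": -1},
  {"x": -0.02, "y": 0, "z": 0, "yaw": 0, "jaw": -1},
  {"x": -0.02, "y": 0, "z": 0, "yaw": 0, "jaw": -1},
  {"x": -0.02, "y": 0, "z": 0, "yaw": 0, "jaw": -1},
  {"x": -0.02, "y": 0, "z": 0, "yaw": 0, "jaw": -1},
  {"x": -0.02, "y": 0, "z": 0, "yaw": 0, "jaw": -1},
], force=40)

```text
time_s: 14.3
tool_pos: [0.5308, 0.0567, 0.0382]
tool_rot: [179.9, -0.3, 93.3]
wrist_force: [-1.2, 13.9, 1.3]
width: 0.002
grip_force: 6.6
```

The carrier is against its stop: 14 N of push and no further motion. I back off, rise and go to the pinch point.

Emit:
jog_arm([
  {"x": 0.08, "y": 0, "z": 0, "yaw": 0, "jaw": -1},
  {"x": 0.15, "y": 0, "z": 0, "yaw": 0, "jaw": -1},
  {"x": 0.15, "y": 0, "z": -0.3, "yaw": 0, "jaw": -1},
  {"x": 0.15, "y": 0, "z": -0.6, "yaw": 0, "jaw": -1},
  {"x": 0.15, "y": 0, "z": -0.9, "yaw": 0.058, "jaw": 1},
  {"x": 0.15, "y": 0, "z": -0.9, "yaw": 0.116, "jaw": 1},
  {"x": 0, "y": 0, "z": -0.9, "yaw": 0.174, "jaw": 1},
  {"x": -0.2, "y": 0, "z": -0.9, "yaw": 0.232, "jaw": 1},
  {"x": -0.4, "y": 0, "z": -0.9, "yaw": 0.29, "jaw": 1},
  {"x": -0.52, "y": 0, "z": -0.9, "yaw": 0.348, "jaw": 1},
], force=40)

```text
time_s: 15.55
tool_pos: [0.5362, -0.0554, 0.2178]
tool_rot: [179.9, 0.1, 29.9]
wrist_force: [-0.1, 0.6, -0.1]
width: 0.61
grip_force: 0.0
```

Emit:
jog_arm([
  {"x": 0, "y": 0, "z": 0, "yaw": 0.058, "jaw": 1},
  {"x": 0, "y": 0, "z": 0, "yaw": 0.116, "jaw": 1},
  {"x": 0, "y": 0, "z": 0, "yaw": 0.152, "jaw": 1},
  {"x": 0, "y": 0, "z": 0, "yaw": 0.152, "jaw": 1},
  {"x": 0, "y": 0, "z": 0, "yaw": 0.152, "jaw": 1},
  {"x": 0, "y": 0, "z": 0, "yaw": 0.152, "jaw": 1},
  {"x": 0, "y": 0, "z": 0, "yaw": 0.152, "jaw": 1},
  {"x": 0, "y": 0, "z": 0, "yaw": 0.152, "jaw": 1},
  {"x": 0, "y": 0, "z": 0, "yaw": 0.152, "jaw": 1},
  {"x": 0, "y": 0, "z": 0, "yaw": 0.152, "jaw": 1},
], force=40)

```text
time_s: 16.8
tool_pos: [0.5365, -0.0525, 0.2177]
tool_rot: [-180.0, 0.0, 3.1]
wrist_force: [-0.4, 0.0, 0.6]
width: 1.0
grip_force: 0.0
```

```bash
python3 -c "
from h import *
look(cams=('scene','side','wrist'))"; cp pics/side_16.85.png pics/sideA.png; ls pics | tail -4
python3 - <<'E'
import cv2,glob
i=cv2.imread(sorted(glob.glob('pics/side_1[67]*.png'))[-1])[100:280,180:420]; cv2.imwrite('pics/sideB.png',cv2.resize(i,(800,600),interpolation=cv2.INTER_CUBIC))
E
```

```text
{'time_s': np.float64(16.8), 'tool_pos': array([ 0.5365, -0.0525,  0.2177]), 'tool_rot': array([-1.799974e+02,  5.000000e-04,  3.063600e+00]), 'wrist_force': array([-0.429 ,  0.0011,  0.5902]), 'width': np.float64(0.9998)} tcp stand [-85.1   4.3 217.7]
scene lug 136 [-96.4   6.  118.3] [-72.7  20.9 162.3]
scene tail 97 [-96.6 -25.4 127.5] [-71.7 -16.6 162. ]
scene grip 72 [-97.1  89.8  40.8] [-72.3 101.4  63.9]
scene spec 82 [-97.1 -12.8  45.2] [-71.2  99.3  60.5]
side lug 100 [-97.    7.   71.5] [-74.1  18.9 163.2]
side tail 91 [-96.2 -27.9 128.3] [-71.9 -17.5 163.1]
side spec 57 [-99.2 -15.2  45.8] [-72.6   8.4  60.6]
wrist lug 692 [-96.8   5.5 111.1] [-73.4  19.6 163.1]
wrist tail 514 [-96.  -25.7 130.1] [-71.  -17.1 163.5]
wrist grip 383 [-98.   88.6  40.9] [-73.  100.   63.9]
wrist spec 157 [-96.9 -13.9  45.2] [-73.   98.2  60.7]
wrist1.png
wrist_16.80.png
wrist_7.50.png
wrist_8.90.pngcp: cannot stat 'pics/side_16.85.png': No such file or directory
```

View pics/sideB.png

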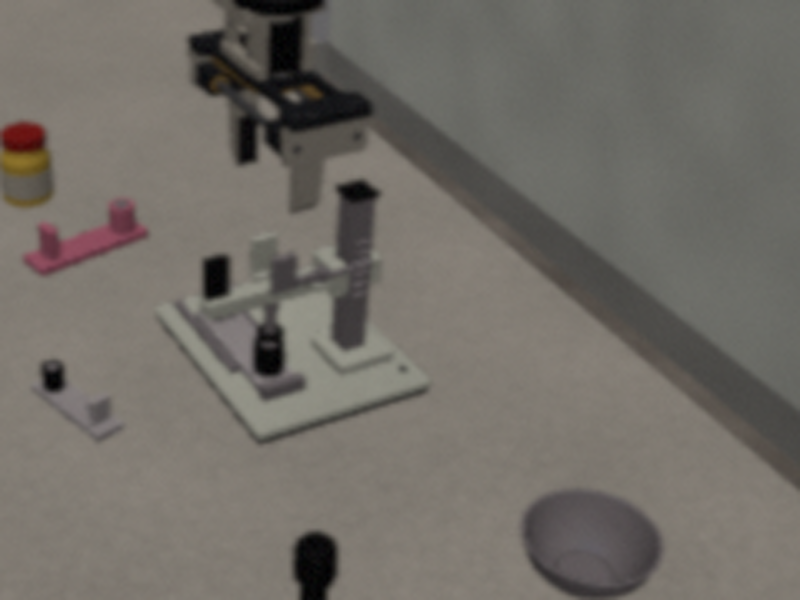

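The picture shows the carrier home with the specimen under the raised foot (crop (268,350)), the lug at (263,252), the tail at (283,270), and the open fingers above them. I descend, biased about 6 mm so the lug side is loaded as the pawl opens, then pinch.

Emit:
jog_arm([
  {"x": 0, "y": 0.028, "z": 0.15, "yaw": 0, "jaw": 1},
  {"x": 0, "y": 0.028, "z": 0.3, "yaw": 0, "jaw": 1},
  {"x": 0, "y": 0.028, "z": 0.42, "yaw": 0, "jaw": 1},
  {"x": 0, "y": 0.028, "z": 0.445, "yaw": 0, "jaw": 1},
  {"x": 0, "y": 0.028, "z": 0.445, "yaw": 0, "jaw": 0.25},
  {"x": 0, "y": 0.028, "z": 0.445, "yaw": 0, "jaw": 0.25},
  {"x": 0, "y": 0.028, "z": 0.445, "yaw": 0, "jaw": 0.25},
  {"x": 0, "y": 0.028, "z": 0.445, "yaw": 0, "jaw": 0.25},
  {"x": 0, "y": 0.028, "z": 0.445, "yaw": 0, "jaw": 0.25},
  {"x": 0, "y": 0.028, "z": 0.445, "yaw": 0, "jaw": 0.25},
], force=40)

```text
time_s: 18.2
tool_pos: [0.5368, -0.0581, 0.1288]
tool_rot: [180.0, -0.0, 3.1]
wrist_force: [-0.1, -0.3, -0.3]
width: 0.628
grip_force: 0.0
```

```bash
python3 -c "
from h import *
look(cams=('scene',),names=('lug','tail'))"
```

```text
{'time_s': np.float64(18.2), 'tool_pos': array([ 0.5368, -0.0581,  0.1288]), 'tool_rot': array([ 1.799988e+02, -3.900000e-03,  3.062900e+00]), 'wrist_force': array([-0.1067, -0.2714, -0.3331]), 'width': np.float64(0.6282)} tcp stand [-85.1  -1.3 128.8]
scene lug 91 [-93.6   6.4 120. ] [-72.1  29.5 173.7]
scene tail 10 [-74.7 -33.1 128.1] [-70.3 -17.3 136.3]
```

Emit:
jog_arm([
  {"x": 0, "y": 0, "z": 0, "yaw": 0, "jaw": -1},
  {"x": 0, "y": 0, "z": 0, "yaw": 0, "jaw": -1},
  {"x": 0, "y": 0, "z": 0, "yaw": 0, "jaw": -1},
  {"x": 0, "y": 0, "z": 0, "yaw": 0, "jaw": -1},
  {"x": 0, "y": 0, "z": 0, "yaw": 0, "jaw": -1},
  {"x": 0, "y": 0, "z": 0, "yaw": 0, "jaw": -1},
  {"x": 0, "y": 0, "z": 0, "yaw": 0, "jaw": -1},
  {"x": 0, "y": 0, "z": 0, "yaw": 0, "jaw": -1},
  {"x": 0, "y": 0, "z": 0, "yaw": 0, "jaw": -1},
  {"x": 0, "y": 0, "z": 0, "yaw": 0, "jaw": -1},
], force=40)

```text
time_s: 19.5
tool_pos: [0.5364, -0.0524, 0.1279]
tool_rot: [-179.7, 0.0, 3.2]
wrist_force: [0.1, 11.9, -4.8]
width: 0.375
grip_force: 39.9
```

Run:
```python
from h import *
BX["htop"]=((-160,-15,120),(-120,15,180))
look(cams=('scene','side','wrist'),names=('htop','lug'))
```

```text
{'time_s': np.float64(19.5), 'tool_pos': array([ 0.5364, -0.0524,  0.1279]), 'tool_rot': array([-1.796574e+02,  4.050000e-02,  3.235400e+00]), 'wrist_force': array([ 0.1427, 11.9222, -4.8474]), 'width': np.float64(0.3753)} tcp stand [-85.1   4.4 127.9]
scene lug 64 [-87.3   6.4 117.2] [-72.4  29.  175.6]
side htop 125 [-151.4   -7.6  120.2] [-123.4    6.1  162.7]
side lug 80 [-97.6   6.8 100.4] [-80.8  29.5 164.4]
wrist htop 686 [-148.9   -8.1  120.3] [-127.9    8.1  146.7]
wrist lug 2373 [-95.5   6.  121.1] [-73.2  29.1 175.3]
```

The pawl is pinched open and the gripper carries the head's weight (−4.8 N, opening 34.5 mm). I relieve the side load and lower slowly.

Emit:
jog_arm([
  {"x": 0, "y": -0.014, "z": 0, "yaw": 0, "jaw": -1},
  {"x": 0, "y": -0.028, "z": 0, "yaw": 0, "jaw": -1},
  {"x": 0, "y": -0.028, "z": 0.005, "yaw": 0, "jaw": -1},
  {"x": 0, "y": -0.028, "z": 0.01, "yaw": 0, "jaw": -1},
  {"x": 0, "y": -0.028, "z": 0.015, "yaw": 0, "jaw": -1},
  {"x": 0, "y": -0.028, "z": 0.02, "yaw": 0, "jaw": -1},
  {"x": 0, "y": -0.028, "z": 0.025, "yaw": 0, "jaw": -1},
  {"x": 0, "y": -0.028, "z": 0.025, "yaw": 0, "jaw": -1},
  {"x": 0, "y": -0.028, "z": 0.025, "yaw": 0, "jaw": -1},
  {"x": 0, "y": -0.028, "z": 0.025, "yaw": 0, "jaw": -1},
], force=40)

```text
time_s: 20.9
tool_pos: [0.5364, -0.0523, 0.1236]
tool_rot: [-180.0, 0.0, 3.1]
wrist_force: [1.8, 3.7, -5.6]
width: 0.374
grip_force: 38.9
```

Emit:
jog_arm([
  {"x": 0, "y": 0, "z": 0.002, "yaw": 0, "jaw": -1},
  {"x": 0, "y": 0, "z": 0.004, "yaw": 0, "jaw": -1},
  {"x": 0, "y": 0, "z": 0.006, "yaw": 0, "jaw": -1},
  {"x": 0, "y": 0, "z": 0.008, "yaw": 0, "jaw": -1},
  {"x": 0, "y": 0, "z": 0.01, "yaw": 0, "jaw": -1},
  {"x": 0, "y": 0, "z": 0.012, "yaw": 0, "jaw": -1},
  {"x": 0, "y": 0, "z": 0.0125, "yaw": 0, "jaw": -1},
  {"x": 0, "y": 0, "z": 0.0125, "yaw": 0, "jaw": -1},
  {"x": 0, "y": 0, "z": 0.0125, "yaw": 0, "jaw": -1},
  {"x": 0, "y": 0, "z": 0.0125, "yaw": 0, "jaw": -1},
], force=40)

```text
time_s: 22.15
tool_pos: [0.5364, -0.0523, 0.1213]
tool_rot: [-180.0, 0.0, 3.1]
wrist_force: [-1.3, 4.6, 1.7]
width: 0.373
grip_force: 39.0
```

The wrist force went from −5.6 N to +1.7 N after about 7 mm of lowering, so the foot now bears the head. I release and withdraw upward.

Emit:
jog_arm([
  {"x": 0, "y": 0, "z": -0.001, "yaw": 0, "jaw": -1},
  {"x": 0, "y": 0, "z": -0.001, "yaw": 0, "jaw": 1},
  {"x": 0, "y": 0, "z": -0.001, "yaw": 0, "jaw": 1},
  {"x": 0, "y": 0, "z": -0.001, "yaw": 0, "jaw": 1},
  {"x": 0, "y": 0, "z": -0.001, "yaw": 0, "jaw": 1},
  {"x": 0, "y": 0, "z": -0.001, "yaw": 0, "jaw": 1},
  {"x": 0, "y": 0, "z": -0.001, "yaw": 0, "jaw": 1},
  {"x": 0, "y": 0, "z": -0.001, "yaw": 0, "jaw": 1},
  {"x": 0, "y": 0, "z": -0.05, "yaw": 0, "jaw": 1},
  {"x": 0, "y": 0, "z": -0.1, "yaw": 0, "jaw": 1},
], force=40)

```text
time_s: 23.4
tool_pos: [0.5367, -0.0525, 0.142]
tool_rot: [-180.0, -0.0, 3.1]
wrist_force: [0.2, 0.3, -0.3]
width: 0.998
grip_force: 0.0
```

Emit:
jog_arm([
  {"x": 0, "y": 0, "z": -0.1, "yaw": 0, "jaw": 1},
  {"x": 0, "y": 0, "z": -0.2, "yaw": 0, "jaw": 1},
  {"x": 0, "y": 0, "z": -0.3, "yaw": 0, "jaw": 1},
  {"x": 0, "y": 0, "z": -0.45, "yaw": 0, "jaw": 1},
  {"x": 0, "y": 0, "z": -0.45, "yaw": 0, "jaw": 1},
  {"x": 0, "y": 0, "z": -0.45, "yaw": 0, "jaw": 1},
  {"x": 0, "y": 0, "z": -0.45, "yaw": 0, "jaw": 1},
  {"x": 0, "y": 0, "z": -0.45, "yaw": 0, "jaw": 1},
  {"x": 0, "y": 0, "z": -0.45, "yaw": 0, "jaw": 1},
  {"x": 0, "y": 0, "z": -0.45, "yaw": 0, "jaw": 1},
], force=40)

```text
time_s: 24.65
tool_pos: [0.5364, -0.0525, 0.231]
tool_rot: [-180.0, 0.0, 3.1]
wrist_force: [-0.5, -0.2, 0.1]
width: 0.999
grip_force: 0.0
```

```bash
python3 -c "
from h import *
look(cams=('scene','side','wrist'))
i=cv2.imread(sorted(__import__('glob').glob('pics/side_2*.png'))[-1])[150:250,210:343]; cv2.imwrite('pics/end.png',cv2.resize(i,(798,600),interpolation=cv2.INTER_CUBIC))"
```

```text
{'time_s': np.float64(24.65), 'tool_pos': array([ 0.5364, -0.0525,  0.231 ]), 'tool_rot': array([-1.799915e+02,  2.330000e-02,  3.064100e+00]), 'wrist_force': array([-0.4855, -0.1563,  0.0546]), 'width': np.float64(0.9994)} tcp stand [-85.2   4.3 231. ]
scene lug 136 [-96.2   5.4 111.6] [-73.3  21.3 154.5]
scene tail 92 [-95.6 -23.9 120.6] [-71.5 -16.4 155.6]
scene grip 71 [-96.2  89.   40.8] [-72.4 100.4  64. ]
scene spec 85 [-96.6 -13.8  45.1] [-71.2  99.   60.8]
side lug 85 [-96.9   6.6 114.1] [-75.3  20.7 155.7]
side tail 91 [-97.4 -25.8 121.4] [-74.  -15.3 156.3]
side grip 9 [-79.9  90.1  55.5] [-72.5  98.   63.2]
side spec 55 [-98.8 -16.3  45.9] [-73.4  92.2  60.8]
wrist lug 569 [-96.7   5.7 114.4] [-72.8  19.7 155.7]
wrist tail 417 [-95.9 -24.4 125. ] [-71.1 -16.4 155.7]
wrist grip 349 [-98.2  88.5  41.7] [-73.1  99.9  63.9]
wrist spec 145 [-96.8 -14.5  46.1] [-73.   97.6  60.9]
```

View pics/end.png

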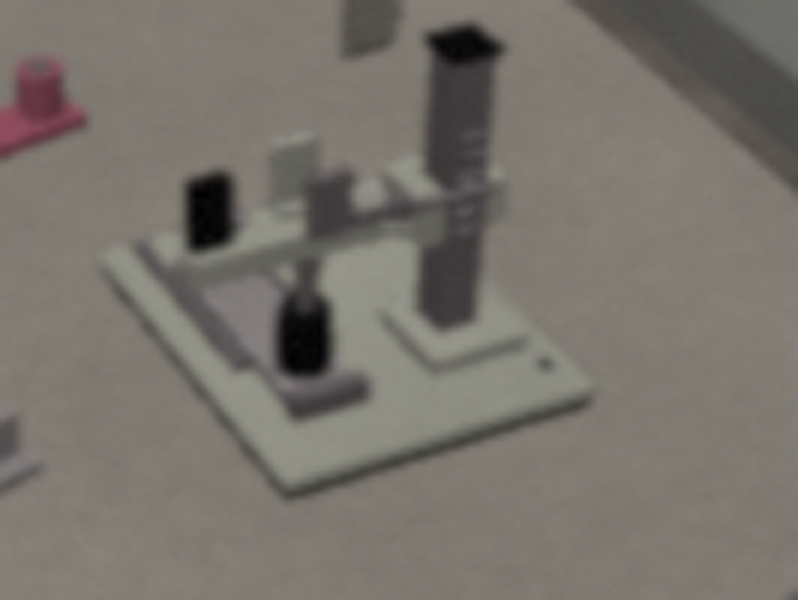

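The foot rests on the specimen at crop (303,300), and the head is at about 0.036. The pawl is back against the teeth, the carrier is home and the fingers are clear, so I hand the job in.

```bash
python3 -c "
from workcell import env
print(env.close_job())"
```

```text
the job is handed in; nothing more can be done
None
```

The job is handed in at about 25 s with the specimen clamped: carrier against its stop, foot resting on the specimen, pawl let go and the robot clear; the hand-in returned no verdict.

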